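Stop the ultrasonic bath, lid it, and lift off the outer lid

TASK

Stop the ultrasonic bath by pressing the mushroom button on its little stop station right down, then turn the button's head clockwise as far as it goes to reset it, leaving it sprung back up. Then pick up the nested pair of lids together by the inner lid's stem, lower them onto the bath so that the inner lid sits flat in the tank mouth, let go, and lift only the outer lid by its collar straight up, leaving the inner lid seated and undisturbed. Finish while still holding the outer lid level, about 10 cm above where it lay, and leave the bottle, the bowl and the instrument basket alone.

Things in the scene. Friction and masses are not known exactly. Their poses are not given: they have to be found in the camera images.
- stop_top (a point): Centre of the black mushroom button's top, z up (moves down with it), 84 mm above the bench when up. The round head is 40 mm across and 22 mm thick, white stripe on top; below it 12 mm of free height to its station, a fixed grey box 75 x 75 x 50 mm high. Grip it across its sides, any direction, to turn it.
- stop_press (a joint): How far the button is pressed down, m: 0 up, 0.008 fully down. A spring pushes it back up when released; about 7 N pushes it fully down.
- stop_turn (a joint): Turn of the button's head, rad, growing clockwise seen from above; it starts between 0 and 0.3 and has a stop at 1.2 (reset). It turns with slight friction (0.04 N m) and stays where it is left.
- bath_mouth (a point): Centre of the tank mouth of the fixed steel ultrasonic bath, at the level of its flat rim (105 mm above the bench), z up. The bath is 190 mm long (its x) and 160 mm wide (its y); the mouth is a rectangular opening 130 mm (x) by 100 mm (y), open downwards 65 mm, with a flat rim 30 mm wide round it.
- stem (a point): The inner lid's stem, half-way up the part standing out above the collar: where to grip; x along the lid, z up. Grey upright bar 16 (x) by 24 mm (y); its top is 14 mm above this point, the outer lid's collar top 21 mm below. Lifting it lifts both lids, the outer resting on the inner: 0.46 kg in all, give or take 30 %.
- inner_base (a point): Centre of the underside of the inner lid's plate, 62 mm below stem; x along it, z up. Steel, 150 x 120 x 8 mm; a lip under it, 124 x 94 x 10 mm deep, enters the mouth with 3 mm play a side. Seated, this point is at bath_mouth, x axes in line (either way round). At the start the lip stands on a fixed 6 mm rubber mat (200 x 170 mm).
- collar (a point): Grip point of the outer lid's collar, on its axis, 22 mm above the lid's plate, 6 mm below the collar's top; x along the lid, z up. Black tube 44 (x) by 52 mm (y), 28 mm high, loose round the stem, which, nested, ends 41 mm above this point, between the fingers. The lid is aluminium, 163 x 133 mm, 11 mm thick with its skirt. Nested, it is 27 mm below stem.
- bottle: Bystander: white bottle with a blue cap, 52 mm across, 110 mm high; origin at the centre of its underside. Not to be disturbed.
- bowl: Bystander: steel bowl, 90 mm across, 40 mm high; origin at the centre of its underside. Not to be disturbed.
- basket: Bystander: dark steel instrument basket, 200 x 110 x 40 mm; origin at the centre of its underside. Not to be disturbed.

How it is judged:
By the outcome, as a careful person would: the job done as asked, in the order asked, and still so for the second after the job is handed in, while the arm keeps its last pose, push and grip.
It also fails if it takes over 72 s, if anything falls off the work surface, if the arm or the gripper's body presses on something with over 40 N, if the wrist force passes 120 N, or if a joint passes its speed limit or range.

ROBOT

A 6-joint arm with a two-finger parallel gripper is mounted at the origin on the work surface. World frame = base frame: x ahead of the robot, y to its left, z up, the work surface at z = 0. Lengths are in m, angles in degrees, forces in N, time in s.
With the tool pointing down it reaches from about 0.425 to 0.925 m from the base axis. Payload 12.5 kg.
Tool frame: the origin (TCP) lies between the finger pads; the fingertips stand 22 mm ahead of it and the grasp point (between the pads) lies 3 mm ahead of it; z points along the fingers, y is the direction in which the jaws open and shut (so a half turn about z gives the same grasp; the last joint's range is limited). The gripper opens to 85 mm and grips with 20 to 120 N. Pads are 22 mm wide; open, the fingers measure 114 mm over their backs; the gripper's body (76 mm by 85 mm) begins 54 mm behind the grasp point. The pads swing forward as they close: fully open they stand 13 mm farther back than shut.
Start: joints at [-72.685, 28.126, 89.318, -0, 62.55, -6.05], TCP at [0.248, -0.574, 0.253] pointing down, gripper open.
Joint ranges: [-177.58, 177.58], [-47.91, 125.51], [2.72, 160], [-65.01, 245.01], [3.68, 167.84], [-153.87, 153.87]. Speed limits (degrees/s): [127.2, 127.2, 159.86, 180, 180, 180].

INTERFACE

Orientations are given as [roll, pitch, yaw] about the fixed x, y, z axes, in that order (R = Rz(yaw) Ry(pitch) Rx(roll)).
In Python, from rig import robot, read_camera, calibration, nets gives the robot as it stands.
- The arm moves only by the tool apply_moves, never from a script. Its argument "moves" is a list of rows, each a list of 7 numbers: the shift along the tool's x, y, z in cm, then the turn, a rotation vector about the tool's x, y, z in degrees, then the opening, from 0 (shut) to 1 (fully open). A call has 1 to 5 rows; each row is the pose to reach, as a shift and turn from the pose commanded when the call began, along the tool's axes at that moment; what a row does not reach only later rows make up. A row lasts 1/10 s, in which the tool goes at most 50 mm and 8.59 degrees, less where a joint would pass 70% of its speed; a pose out of reach is approached as far as the arm can. A call with a gripper value outside its range is refused whole. The fingers move at their own pace and stop on an object; the grip force is fixed at half the most. Time passes only in rows, so rows that repeat a pose let the fingers close. It gives the time, the measured TCP pose, the force and the opening at its end, in the units of the state.
- robot.get_obs(): the state, without advancing time (a new reading comes with each control period).
- read_camera(name): name is "side" or "top"; returns (picture, depth): 384x512x3 uint8, blue, green, red; 384x512 float32, m along the optical axis (not along the pixel's ray), 0 where there is no reading.
- calibration(name): a dict with "camera_matrix" (3x3 intrinsics, pixels), "rvec" (rotation vector, rad) and "tvec" (3), from world to camera coordinates, as OpenCV has them. Camera axes: x right, y down, z forward; pixel columns grow to the right and rows downward; lengths in m; the calibration is good to about 2 mm. A picture is of the moment at which its call begins. calibration takes no time and is no camera call.
- robot.close_job(): hands the job in, once; it reports no verdict.
Trained networks look in the newest picture that a camera, given by its name, has taken for a name from the list of things; names that differ only in an ending like _2 or _b are one class to them, and where a whole thing is asked for, a point or a joint stands for the part that bears it (a point fixed in the world has none). Each returns a list of dicts, best first, with "confidence" (0 to 1); they miss things now and then, are a little off and sometimes report something else, mostly with a low value. They report only what shows in the picture. A call takes as long as a camera call.
- nets.cut_out(camera, name): "mask" (384x512 bool, what is visible of it) and "rect" ([left, top, right, bottom] in pixels, round what is visible of it).
- nets.spot_point(camera, name): "at" ([column, row] in pixels: a listed point, or the origin of a listed thing).
The state is a dict: "time_s": time; "joints": joint angles; "joint_velocities": joint speeds; "tau": joint torques, N m; "ee_pos": TCP position; "orientation": TCP orientation; "ft_force": force on the tool from outside, world axes, zero at the start; "ft_torque": the same for the moment, N m; "width": opening from 0.0 (shut) to 1.0 (fully open).
Only numpy, scipy, OpenCV 4.12 (cv2) and the standard library are available. Lean on these libraries where they do the work, as an engineer would, in place of code of your own. Each camera call takes 0.05 s, during which the arm holds its last target.

## Working session

There is one attempt and no reset: what is moved stays moved. The work goes in short steps, Python scripts to look and compute and a tool call to move; the robot and the scene stay as the last step left them, time stands still between calls to the robot, and variables do not carry over. Pictures are saved under pics/ and viewed, and the job is handed in when it is done.

Besides the shell and the picture viewer there is one more tool, called after "Call:" as name(argument=value, ...), one argument or row to a line, values as JSON. apply_moves: Moves the arm, as the interface text tells. Its arguments: {"type":"object","properties":{"moves":{"type":"array"}},"required":["moves"]}

```bash
ls; mkdir -p pics
python3 - <<'E'
from rig import robot, read_camera, calibration, nets
import cv2
for c in ["side","top"]:
    p,d=read_camera(c); cv2.imwrite(f"pics/{c}0.png",p)
    k=calibration(c); print(c,k)
o=robot.get_obs(); print(o)
E
```

```text
pics
side {'camera_matrix': array([[370.75681813,   0.        , 260.91939464],
       [  0.        , 370.75681813, 187.21466903],
       [  0.        ,   0.        ,   1.        ]]), 'rvec': array([ 0.95036729, -2.52417203,  0.9781847 ]), 'tvec': array([0.45946359, 0.337474  , 1.03010499])}
top {'camera_matrix': array([[486.86037436,   0.        , 255.11483857],
       [  0.        , 486.86037436, 197.8195065 ],
       [  0.        ,   0.        ,   1.        ]]), 'rvec': array([ 2.09778276, -2.15563162,  0.21774739]), 'tvec': array([0.00566059, 0.61408682, 1.4734135 ])}
{'time_s': 0.1, 'joints': array([-7.26839099e+01,  2.81606872e+01,  8.93463259e+01, -1.55411766e-03,
        6.25476924e+01, -6.05046741e+00]), 'joint_velocities': array([ 0.05922196,  0.00715363, -0.09744334, -0.01727867, -0.0034416 ,
       -0.02718136]), 'tau': array([ 1.71856256e-03, -6.19449162e+01, -2.62024623e+01, -1.21582807e-04,
        2.91941535e-03, -4.55956872e-07]), 'ee_pos': array([ 0.24784757, -0.57357323,  0.25278808]), 'orientation': array([-1.79945454e+02, -4.39545775e-03,  2.33672725e+01]), 'ft_force': array([ 0.82392151,  0.18758816, -0.38270468]), 'ft_torque': array([-0.01214565, -0.0068529 ,  0.05614077]), 'width': 1.0005419101854387}
```

View pics/side0.png

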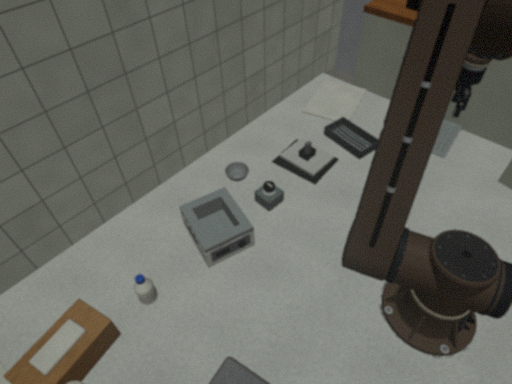

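View pics/top0.png

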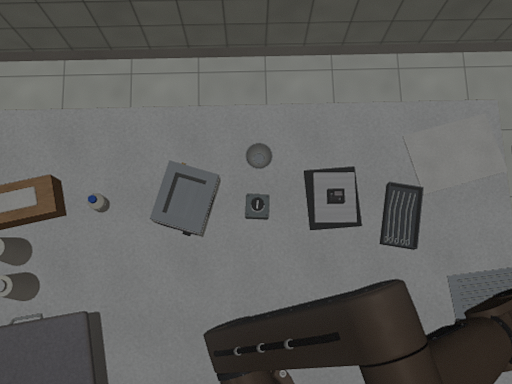

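Side picture: bath at about (217,225), stop station (268,193), nested lids (306,158), basket (350,137), bowl (237,171), bottle (145,290). Top picture: bath (185,198), stop (257,205), lids (335,195), basket (402,215).

```bash
cat > h.py <<'E'
from rig import robot, read_camera, calibration, nets
import cv2, numpy as np
from scipy.spatial.transform import Rotation as Ro
def cloud(c,d):
    k=calibration(c);K=k["camera_matrix"];R=cv2.Rodrigues(k["rvec"])[0];t=k["tvec"]
    v,u=np.mgrid[:384,:512]
    p=np.stack([(u-K[0,2])/K[0,0]*d,(v-K[1,2])/K[1,1]*d,d],-1)
    return (p-t)@R
def ray_z(c,uv,z):
    k=calibration(c);K=k["camera_matrix"];R=cv2.Rodrigues(k["rvec"])[0];t=k["tvec"]
    r=R.T@np.linalg.inv(K)@np.array([uv[0],uv[1],1.]);o=-R.T@t
    return o+r*(z-o[2])/r[2]
def tri(uv):
    A=[];b=[]
    for c,p in uv.items():
        k=calibration(c);R=cv2.Rodrigues(k["rvec"])[0];P=k["camera_matrix"]@np.c_[R,k["tvec"]]
        for i in (0,1):
            r=p[i]*P[2]-P[i];A.append(r[:3]);b.append(-r[3])
    return np.linalg.lstsq(np.array(A),np.array(b),rcond=None)[0]
E
python3 - <<'E'
from h import *
np.set_printoptions(precision=4,suppress=True)
D={}
for c in ["top","side"]:
    p,d=read_camera(c);D[c]=d;np.save(f"d_{c}.npy",d);cv2.imwrite(f"p_{c}.png",p)
z0=dict(stop_top=.084,bath_mouth=.105,stem=.078,inner_base=.016,collar=.051)
for n in z0:
    uv={}
    for c in D:
        r=nets.spot_point(c,n)
        for q in r[:2]: print(n,c,q["at"],round(q["confidence"],2),ray_z(c,q["at"],z0[n]))
        if r: uv[c]=r[0]["at"]
    if len(uv)==2: print("  tri",tri(uv))
X={c:cloud(c,D[c]) for c in D}
for n in ["stop_top","stem","collar","inner_base","bottle","bowl","basket"]:
    for c in D:
        r=nets.cut_out(c,n)
        if not r: continue
        m=r[0]["mask"]&(D[c]>0); np.save(f"m_{n}_{c}.npy",m)
        P=X[c][m]; print(n,c,round(r[0]["confidence"],2),r[0]["rect"],m.sum(),np.percentile(P,[2,50,98],axis=0).ravel())
E
```

```text
stop_top top [256.3, 204.7] 0.61 [ 0.5874 -0.0137  0.084 ]
stop_top side [269.1, 182.6] 0.57 [ 0.5935 -0.0198  0.084 ]
  tri [ 0.5863 -0.0132  0.094 ]
bath_mouth top [184.7, 196.0] 0.61 [0.6164 0.2041 0.105 ]
stem top [338.3, 195.8] 0.51 [ 0.6099 -0.27    0.078 ]
stem side [305.4, 143.7] 0.56 [ 0.6252 -0.2654  0.078 ]
  tri [ 0.6145 -0.2668  0.0806]
inner_base top [334.8, 197.5] 0.41 [ 0.6166 -0.2701  0.016 ]
inner_base side [348.8, 138.6] 0.66 [ 0.551  -0.4657  0.016 ]
inner_base side [304.3, 160.5] 0.5 [ 0.6094 -0.2449  0.016 ]
  tri [ 0.537  -0.252   0.1951]
collar top [335.6, 196.3] 0.55 [ 0.6138 -0.2665  0.051 ]
collar side [305.0, 151.4] 0.71 [ 0.617  -0.2553  0.051 ]
  tri [ 0.6184 -0.2669  0.0409]
stop_top side 0.65 [259.2, 181.2, 273.6, 191.3] 98 [ 0.5706 -0.0253  0.0684  0.586  -0.0056  0.0814  0.6059  0.0074  0.0852]
stem top 0.4 [330.4, 190.7, 341.9, 198.1] 58 [ 0.6083 -0.2762  0.0388  0.6122 -0.2631  0.0809  0.6222 -0.2553  0.0967]
stem side 0.38 [304.2, 145.9, 310.0, 152.0] 68 [ 0.6067 -0.2782  0.0484  0.6102 -0.2574  0.0732  0.6227 -0.2499  0.091 ]
collar top 0.64 [314
[... 374 characters left out ...]
7.3, 192.9, 109.0, 210.0] 316 [0.5909 0.4589 0.0118 0.6094 0.4742 0.0728 0.6368 0.5017 0.1134]
bottle side 0.76 [137.1, 273.0, 158.0, 308.8] 470 [0.5869 0.4708 0.0113 0.5986 0.4939 0.0719 0.6229 0.5134 0.111 ]
bowl top 0.8 [247.6, 140.6, 273.7, 168.1] 573 [ 0.7199 -0.0673 -0.0006  0.7656 -0.0285  0.0162  0.7995  0.0115  0.0435]
bowl side 0.58 [227.7, 160.1, 246.8, 181.4] 339 [ 0.7147 -0.0639 -0.0002  0.7698 -0.0344  0.0198  0.7953  0.0195  0.0398]
basket top 0.91 [378.7, 181.1, 423.1, 251.9] 2426 [ 0.452  -0.544  -0.0026  0.5513 -0.4849  0.0087  0.652  -0.4127  0.0431]
basket side 0.61 [324.2, 118.3, 376.0, 156.8] 1255 [ 0.4504 -0.5408 -0.0023  0.5494 -0.4841  0.0127  0.6516 -0.4048  0.039 ]
```

Run:
```python
from h import *
np.set_printoptions(precision=4,suppress=True)
def rect(P,n):
    r=cv2.minAreaRect((P[:,:2]*1000).astype(np.float32)); print(n,len(P),"minrect c",np.array(r[0]),"size",np.array(r[1]),"ang",r[2],"mean",P.mean(0))
for c in ["top","side"]:
    X=cloud(c,np.load(f"d_{c}.npy")); 
    def sel(x0,x1,y0,y1,z0,z1,near=None):
        m=(X[...,0]>x0)&(X[...,0]<x1)&(X[...,1]>y0)&(X[...,1]<y1)&(X[...,2]>z0)&(X[...,2]<z1)
        m=m.astype(np.uint8)
        n,l,s,_=cv2.connectedComponentsWithStats(m,connectivity=8)
        i=1+np.argmax(s[1:,4]); return X[l==i]
    print(c)
    rect(sel(.45,.8,.05,.36,.095,.115),"rim")
    rect(sel(.45,.78,-.4,-.12,.0235,.034),"lidplate")
    rect(sel(.58,.65,-.32,-.21,.047,.064),"collar")
    rect(sel(.58,.65,-.32,-.21,.07,.1),"stem")
    rect(sel(.54,.64,-.06,.04,.076,.095),"button")
    rect(sel(.5,.68,-.08,.06,.043,.056),"station")
    f=sel(.45,.5,-.2,.2,-.02,.02); print("bench",f.mean(0))
    p=cv2.imread(f"p_{c}.png")
    v=p[120:260,140:430] if c=="top" else p[100:270,170:400]
    cv2.imwrite(f"pics/z_{c}.png",cv2.resize(v,None,fx=2.7,fy=2.7,interpolation=cv2.INTER_CUBIC))
```

```text
top
rim 1912 minrect c [617.9638 204.947 ] size [161.7449 191.3122] ang 72.2411880493164 mean [0.6165 0.205  0.1046]
lidplate 1568 minrect c [ 618.4628 -268.3582] size [134.7417 162.5821] ang 88.6263656616211 mean [ 0.616  -0.2674  0.0287]
collar 143 minrect c [ 617.5744 -267.57  ] size [52.1272 46.6176] ang 87.75819396972656 mean [ 0.618  -0.2665  0.0556]
stem 52 minrect c [ 616.3108 -268.1359] size [26.2698 15.0872] ang 88.08777618408203 mean [ 0.6156 -0.267   0.0877]
button 131 minrect c [592.2255 -18.6688] size [39.6654 38.0535] ang 49.26724624633789 mean [ 0.5924 -0.0176  0.0836]
station 378 minrect c [592.7507 -17.4188] size [74.8661 75.5218] ang 85.65876770019531 mean [ 0.5909 -0.017   0.0496]
bench [ 0.4749  0.0003 -0.0004]
side
rim 1665 minrect c [615.3179 209.4929] size [160.7384 195.3268] ang 72.12353515625 mean [0.6085 0.215  0.1031]
lidplate 794 minrect c [ 615.6224 -263.0289] size [138.0068 165.398 ] ang 89.56736755371094 mean [ 0.6085 -0.2551  0.027 ]
collar 97 minrect c [ 615.4568 -261.6336] size [46.2702 54.2182] ang 2.627979040145874 mean [ 0.611  -0.2556  0.0539]
stem 43 minrect c [ 615.4449 -260.4981] size [17.8273 25.5968] ang 2.2830774784088135 mean [ 0.6134 -0.2595  0.0831]
button 90 minrect c [589.8076 -11.4224] size [37.5318 37.7475] ang 54.968658447265625 mean [ 0.5892 -0.0106  0.0819]
station 251 minrect c [589.8121 -10.8538] size [75.8499 74.257 ] ang 84.7145004272461 mean [ 0.5824 -0.0024  0.0486]
bench [ 0.4749  0.0163 -0.0017]
```

View pics/z_top.png

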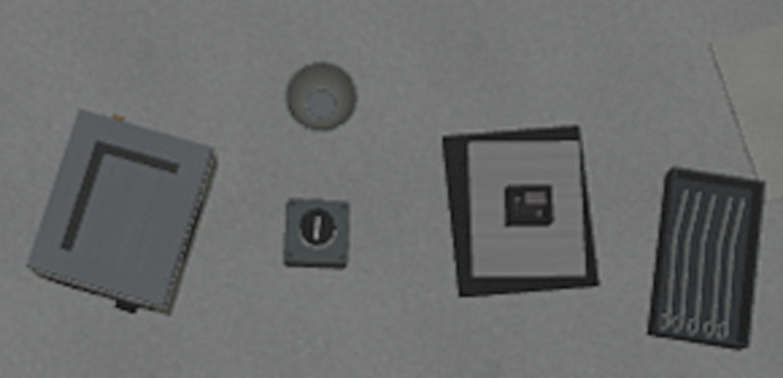

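View pics/z_side.png

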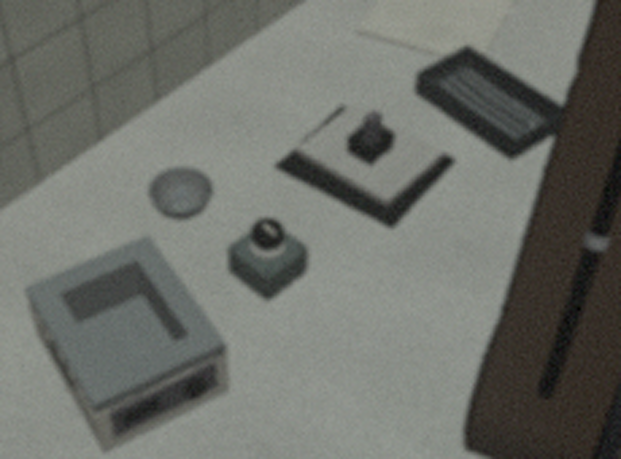

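```bash
cat > go.py <<'E'
import sys
from h import *
np.set_printoptions(precision=3,suppress=True)
x,y,z,yaw=map(float,sys.argv[1:5])
o=robot.get_obs()
R0=Ro.from_euler('xyz',o["orientation"],degrees=True)
R1=Ro.from_euler('xyz',[180,0,yaw],degrees=True)
print("t",o["time_s"],"p",o["ee_pos"],"o",o["orientation"],"f",o["ft_force"],"tq",o["ft_torque"],"w",o["width"],"j6",o["joints"][5])
print("shift cm",R0.inv().apply(np.array([x,y,z])-o["ee_pos"])*100,"rot",(R0.inv()*R1).as_rotvec(degrees=True))
E
python3 go.py 0.5914 -0.0163 0.16 50
```

```text
t 1.4 p [ 0.248 -0.574  0.253] o [179.995  -0.001  23.363] f [ 0.006  0.487 -0.24 ] tq [-0.041 -0.008 -0.005] w 1.0006580570063455 j6 -6.049113522016129
shift cm [ 53.64  -37.552   9.33 ] rot [  0.005   0.001 -26.637]
```

Call:
apply_moves(
  moves=[
    [53.6,-37.6,0,0,0,-26.6,0],
    [53.6,-37.6,0,0,0,-26.6,0],
    [53.6,-37.6,0,0,0,-26.6,0],
    [53.6,-37.6,0,0,0,-26.6,0],
    [53.6,-37.6,0,0,0,-26.6,0],
  ],
)

```text
time_s: 1.9
ee_pos: [0.3795, -0.3591, 0.2535]
orientation: [180.0, 0.0, 50.0]
ft_force: [-0.0, -0.6, -0.9]
width: 0.148
```

```bash
python3 go.py 0.5914 -0.0163 0.16 50
```

```text
t 1.9 p [ 0.38  -0.359  0.253] o [179.968   0.004  49.988] f [-0.04  -0.619 -0.876] tq [-0.028 -0.029 -0.031] w 0.14826023751760012 j6 -10.648709190540071
shift cm [39.875 -5.815  9.342] rot [ 0.032  0.004 -0.012]
```

Call:
apply_moves(
  moves=[
    [39.8,-5.8,0,0,0,0,0],
    [39.8,-5.8,0,0,0,0,0],
    [39.8,-5.8,0,0,0,0,0],
    [39.8,-5.8,4,0,0,0,0],
    [39.8,-5.8,4,0,0,0,0],
  ],
)

```text
time_s: 2.4
ee_pos: [0.5106, -0.1474, 0.2379]
orientation: [179.9, -0.0, 50.0]
ft_force: [0.9, -1.5, -0.5]
width: -0.002
```

Call:
apply_moves(
  moves=[
    [15,-2,0,0,0,0,0],
    [15,-2,0,0,0,0,0],
    [15,-2,0,0,0,0,0],
  ],
)

```text
time_s: 2.7
ee_pos: [0.591, -0.0206, 0.2377]
orientation: [180.0, -0.0, 50.0]
ft_force: [0.6, -1.3, -0.7]
width: 0.0
```

```bash
python3 go.py 0.5914 -0.0163 0.14 50
```

```text
t 2.7 p [ 0.591 -0.021  0.238] o [179.984  -0.     49.976] f [ 0.608 -1.309 -0.688] tq [-0.032 -0.002  0.02 ] w 0.00036008434743086147 j6 31.63717456588167
shift cm [ 0.353 -0.252  9.771] rot [ 0.016 -0.    -0.024]
```

Call:
apply_moves(
  moves=[
    [0,0,5,0,0,0,0],
    [0,0,9.7,0,0,0,0],
    [0,0,9.7,0,0,0,0],
    [0,0,9.7,0,0,0,0],
  ],
)

```text
time_s: 3.1
ee_pos: [0.5904, -0.0228, 0.1413]
orientation: [-180.0, 0.0, 50.0]
ft_force: [-0.1, -1.1, 0.4]
width: -0.002
```

```bash
python3 go.py 0.5914 -0.0163 0.112 50
python3 - <<'E'
from h import *
for c,(a,b,e,f) in dict(side=(130,230,220,320),top=(150,260,200,320)).items():
    p,d=read_camera(c); np.save(f"d1_{c}.npy",d)
    cv2.imwrite(f"pics/a_{c}.png",cv2.resize(p[a:b,e:f],None,fx=5,fy=5,interpolation=cv2.INTER_CUBIC))
E
```

```text
t 3.1 p [ 0.59  -0.023  0.141] o [-179.963    0.028   49.953] f [-0.087 -1.064  0.351] tq [-0.057  0.021  0.018] w -0.0016086957652434342 j6 31.43625825160577
shift cm [ 0.562 -0.344  2.925] rot [-0.037  0.028 -0.047]
```

View pics/a_side.png

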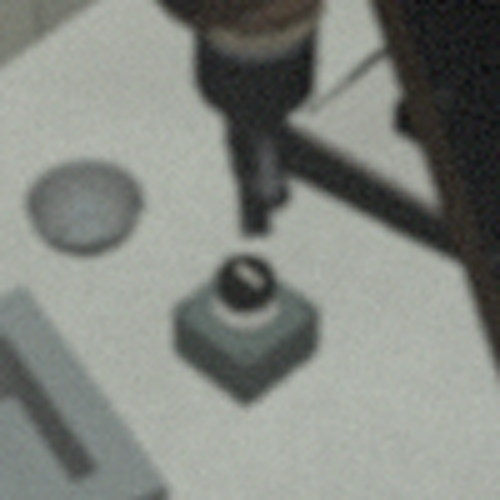

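View pics/a_top.png

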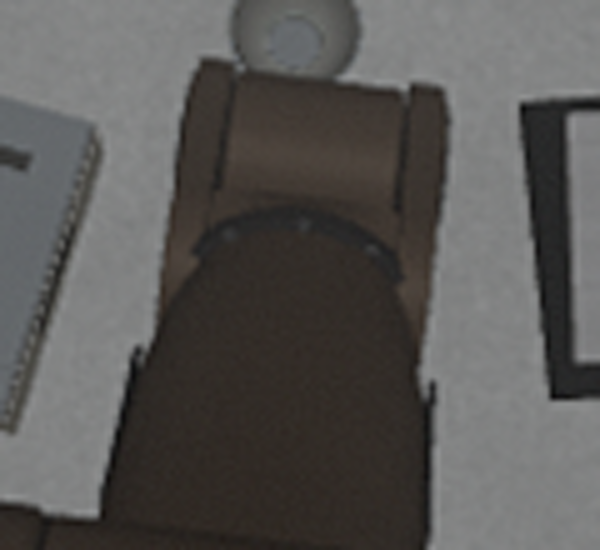

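Side crop: shut fingertips end at crop (255,233), i.e. pixel (271,176.6), button top centre about crop (246,277), i.e. (269.2,185.4); the top view is hidden by the wrist. Compare with the projection.

Run:
```python
from h import *
k=calibration("side")
def pr(P): return cv2.projectPoints(np.array([P],float),k["rvec"],k["tvec"],k["camera_matrix"],None)[0].ravel()
o=robot.get_obs()
p=o["ee_pos"]; print("tip",pr(p-[0,0,.022])); 
for P in [(.5922,-.0187,.084),(.5898,-.0114,.084),(.5914,-.0163,.084)]: print(P,pr(P))
d=np.load("d1_side.npy"); X=cloud("side",d)
R=Ro.from_euler('xyz',o["orientation"],degrees=True)
m=(abs(X[...,0]-p[0])<.06)&(abs(X[...,1]-p[1])<.06)&(X[...,2]>.1)&(X[...,2]<.155)
Q=R.inv().apply(X[m]-p)*1000
for a in range(-16,26,6):
    s=Q[(Q[:,2]>a)&(Q[:,2]<a+6)]
    if len(s): print(a,len(s),s.min(0),s.max(0))
```

```text
tip [270.29653873 174.66394645]
(0.5922, -0.0187, 0.084) [269.17752144 182.96067251]
(0.5898, -0.0114, 0.084) [268.2998461  184.49793501]
(0.5914, -0.0163, 0.084) [268.89217467 183.46633196]
-10 1 [ -2.20909042 -19.68486487  -5.00755981] [ -2.20909042 -19.68486487  -5.00755981]
-4 5 [  0.27301555 -16.3778176   -3.30163821] [12.52921907 -6.48919968 -0.47848241]
2 8 [ -2.96108154 -17.64717198   3.24731453] [12.54003184 -9.07170549  6.85585192]
8 10 [ -7.77580033 -16.88254354   8.21038346] [ 9.73368859 -6.06043042 12.6290994 ]
14 8 [ -7.54754444 -16.50158284  14.90279052] [12.02702515 -6.75484194 18.73547785]
20 3 [ -3.71112865 -12.1354069   20.97447381] [11.82198324 -5.41819375 21.70413818]
```

Call:
apply_moves(
  moves=[
    [0.6,-0.3,1.5,0,0,0,0],
    [0.6,-0.3,2.8,0,0,0,0],
    [0.6,-0.3,3.2,0,0,0,0],
    [0.6,-0.3,3.2,0,0,0,0],
  ],
)

```text
time_s: 3.6
ee_pos: [0.5914, -0.0161, 0.1078]
orientation: [-179.9, 0.1, 50.0]
ft_force: [0.2, -0.5, 0.0]
width: 0.0
```

```bash
python3 go.py 0.591 -0.016 0.097 50
```

```text
t 3.6 p [ 0.591 -0.016  0.108] o [-179.932    0.05    49.967] f [ 0.204 -0.465  0.017] tq [ 0.    -0.003 -0.035] w 7.719533398604263e-05 j6 32.0865095162506
shift cm [-0.017 -0.037  1.078] rot [-0.068  0.05  -0.033]
```

Call:
apply_moves(
  moves=[
    [0,0,0.4,0,0,0,0],
    [0,0,0.8,0,0,0,0],
    [0,0,1.0,0,0,0,0],
    [0,0,1.0,0,0,0,0],
  ],
)

```text
time_s: 4.0
ee_pos: [0.592, -0.0162, 0.0988]
orientation: [180.0, -0.0, 50.0]
ft_force: [-0.4, -0.2, 6.5]
width: -0.002
```

```bash
python3 go.py 0.591 -0.016 0.097 50
```

```text
t 4.0 p [ 0.592 -0.016  0.099] o [179.957  -0.022  49.959] f [-0.398 -0.242  6.471] tq [0.008 0.116 0.024] w -0.0022480460732038432 j6 32.08997993272043
shift cm [-0.049 -0.093  0.182] rot [ 0.043 -0.021 -0.041]
```

Almost down; push until the force jumps past 7 N.

Call:
apply_moves(
  moves=[
    [0,0,0.15,0,0,0,0],
    [0,0,0.15,0,0,0,0],
  ],
)

```text
time_s: 4.2
ee_pos: [0.5921, -0.0162, 0.098]
orientation: [179.9, -0.0, 50.0]
ft_force: [-1.8, 0.5, 9.7]
width: -0.002
```

Call:
apply_moves(
  moves=[
    [0,0,0.1,0,0,0,0],
    [0,0,0.1,0,0,0,0],
    [0,0,0.1,0,0,0,0],
  ],
)

```text
time_s: 4.5
ee_pos: [0.5921, -0.0163, 0.0978]
orientation: [179.9, -0.1, 50.0]
ft_force: [-3.8, -0.8, 18.9]
width: 0.002
```

Call:
apply_moves(
  moves=[
    [0,0,-2,0,0,0,0],
    [0,0,-5,0,0,0,1],
    [0,0,-5,0,0,0,1],
    [0,0,-5,0,0,0,1],
    [0,0,-5,0,0,0,1],
  ],
)

```text
time_s: 5.0
ee_pos: [0.5913, -0.0161, 0.1453]
orientation: [-179.9, 0.0, 50.0]
ft_force: [0.1, -0.3, -0.3]
width: 0.682
```

```bash
python3 go.py 0.591 -0.016 0.075 50
python3 - <<'E'
from h import *
p,d=read_camera("side")
cv2.imwrite(f"pics/b_side.png",cv2.resize(p[130:230,220:320],None,fx=5,fy=5,interpolation=cv2.INTER_CUBIC))
E
```

```text
t 5.0 p [ 0.591 -0.016  0.145] o [-179.942    0.043   49.963] f [ 0.06  -0.292 -0.313] tq [0.027 0.064 0.041] w 0.6823003047063121 j6 32.08949825697856
shift cm [-0.008 -0.023  7.028] rot [-0.058  0.043 -0.037]
```

View pics/b_side.png

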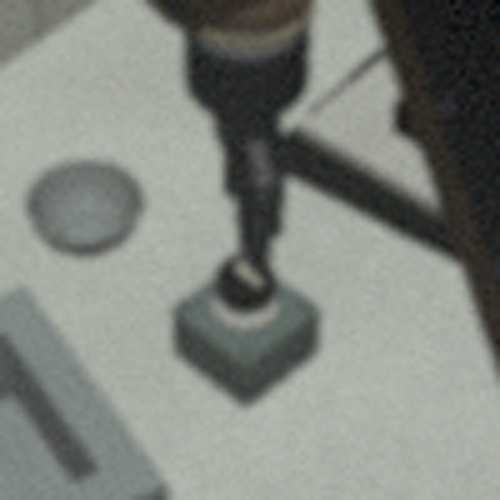

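Side crop: button sprung up again at crop (246,283), the opening gripper above it. Descend open.

Call:
apply_moves(
  moves=[
    [0,0,1,0,0,0,1],
    [0,0,3,0,0,0,1],
    [0,0,5,0,0,0,1],
    [0,0,6.9,0,0,0,1],
    [0,0,6.9,0,0,0,1],
  ],
)

```text
time_s: 5.55
ee_pos: [0.5903, -0.016, 0.0739]
orientation: [-179.7, 0.2, 50.0]
ft_force: [-0.4, -0.9, -0.4]
width: 1.0
```

Call:
apply_moves(
  moves=[
    [0,0,0,0,0,0,0.4],
    [0,0,0,0,0,0,0.4],
    [0,0,0,0,0,0,0.4],
    [0,0,0,0,0,0,0.4],
    [0,0,0,0,0,0,0.4],
  ],
)

```text
time_s: 6.05
ee_pos: [0.5917, -0.0159, 0.0776]
orientation: [180.0, -0.0, 50.0]
ft_force: [-1.8, 2.8, 2.0]
width: 0.448
```

```bash
python3 go.py 0.591 -0.016 0.075 50
```

```text
t 6.05 p [ 0.592 -0.016  0.078] o [179.979  -0.019  49.969] f [-1.808  2.765  1.956] tq [ 0.389  0.192 -0.028] w 0.4480834135127399 j6 32.08744386019879
shift cm [-0.051 -0.051  0.265] rot [ 0.021 -0.019 -0.031]
```

Call:
apply_moves(
  moves=[
    [0,0,0.1,0,0,0,0],
    [0,0,0.1,0,0,0,0],
    [0,0,0.1,0,0,0,0],
  ],
)

```text
time_s: 6.35
ee_pos: [0.5917, -0.0159, 0.0762]
orientation: [-180.0, -0.0, 50.0]
ft_force: [-0.9, 4.3, 2.8]
width: 0.449
```

```bash
python3 go.py 0.591 -0.016 0.075 50
```

```text
t 6.35 p [ 0.592 -0.016  0.076] o [-179.999   -0.008   49.963] f [-0.892  4.339  2.774] tq [ 0.609  0.157 -0.041] w 0.4493691219095715 j6 32.08969747816074
shift cm [-0.052 -0.054  0.121] rot [-0.001 -0.008 -0.037]
```

Call:
apply_moves(
  moves=[
    [0,0,0,0,0,7,0],
    [0,0,0,0,0,14,0],
    [0,0,0,0,0,21,0],
    [0,0,0,0,0,28,0],
    [0,0,0,0,0,35,0],
  ],
)

```text
time_s: 6.85
ee_pos: [0.5915, -0.0158, 0.0761]
orientation: [-180.0, 0.0, 14.7]
ft_force: [-3.4, 5.9, 3.1]
width: 0.448
```

```bash
python3 go.py 0.591 -0.016 0.075 50
```

```text
t 6.85 p [ 0.591 -0.016  0.076] o [-179.974    0.031   14.686] f [-3.383  5.876  3.114] tq [0.899 0.381 0.057] w 0.4480520963988568 j6 67.3736165300663
shift cm [-0.054  0.011  0.107] rot [ -0.035   0.022 -35.314]
```

Call:
apply_moves(
  moves=[
    [0,0,0,0,0,6,0],
    [0,0,0,0,0,11,0],
    [0,0,0,0,0,15,0],
  ],
)

```text
time_s: 7.15
ee_pos: [0.5915, -0.0157, 0.0761]
orientation: [-180.0, 0.0, -0.2]
ft_force: [-2.6, 7.0, 3.1]
width: 0.445
```

```bash
python3 go.py 0.591 -0.016 0.075 0
```

```text
t 7.15 p [ 0.591 -0.016  0.076] o [-179.975    0.037   -0.23 ] f [-2.56   7.039  3.116] tq [1.07  0.371 0.013] w 0.4445798876579763 j6 82.28663869916373
shift cm [-0.049  0.035  0.108] rot [-0.025  0.037 -0.23 ]
```

Call:
apply_moves(
  moves=[
    [0,0,0,0,0,3,0],
    [0,0,0,0,0,6,0],
    [0,0,0,0,0,6,0],
  ],
)

```text
time_s: 7.45
ee_pos: [0.5915, -0.0156, 0.0761]
orientation: [-180.0, 0.0, -6.1]
ft_force: [-2.9, 6.9, 2.9]
width: 0.45
```

```bash
python3 go.py 0.591 -0.016 0.075 -10
```

```text
t 7.45 p [ 0.591 -0.016  0.076] o [-179.975    0.043   -6.134] f [-2.936  6.902  2.861] tq [ 1.062  0.379 -0.073] w 0.44996252598671277 j6 88.19362908983592
shift cm [-0.044  0.048  0.106] rot [-0.023  0.044  3.866]
```

Call:
apply_moves(
  moves=[
    [0,0,0,0,0,3,0],
    [0,0,0,0,0,5,0],
    [0,0,0,0,0,5,0],
  ],
)

```text
time_s: 7.75
ee_pos: [0.5915, -0.0155, 0.076]
orientation: [-180.0, 0.0, -11.1]
ft_force: [-0.1, 7.6, 2.9]
width: 0.451
```

```bash
python3 go.py 0.591 -0.016 0.075 -10
```

```text
t 7.75 p [ 0.591 -0.016  0.076] o [-179.978    0.05   -11.1  ] f [-0.065  7.63   2.893] tq [ 1.09   0.368 -0.104] w 0.4509214080254253 j6 93.15906277045337
shift cm [-0.037  0.055  0.105] rot [-0.023  0.049 -1.1  ]
```

Call:
apply_moves(
  moves=[
    [0,0,0,0,0,3,0],
    [0,0,0,0,0,5,0],
    [0,0,0,0,0,5,0],
  ],
)

```text
time_s: 8.05
ee_pos: [0.5915, -0.0155, 0.0761]
orientation: [-180.0, 0.0, -16.1]
ft_force: [-2.6, 7.1, 3.1]
width: 0.452
```

```bash
python3 go.py 0.591 -0.016 0.075 -10
```

```text
t 8.05 p [ 0.591 -0.016  0.076] o [-179.979    0.05   -16.099] f [-2.638  7.062  3.072] tq [ 1.113  0.336 -0.087] w 0.4524316912825772 j6 98.15709831341378
shift cm [-0.031  0.061  0.106] rot [-0.024  0.048 -6.099]
```

Call:
apply_moves(
  moves=[
    [0,0,0,0,0,3,0],
    [0,0,0,0,0,5,0],
    [0,0,0,0,0,5,0],
  ],
)

```text
time_s: 8.35
ee_pos: [0.5915, -0.0154, 0.0761]
orientation: [180.0, 0.0, -20.9]
ft_force: [-2.8, 7.9, 2.8]
width: 0.451
```

```bash
python3 go.py 0.591 -0.016 0.075 -10;  python3 - <<'E'
from h import *
p,d=read_camera("side")
cv2.imwrite(f"pics/c_side.png",cv2.resize(p[130:230,220:320],None,fx=5,fy=5,interpolation=cv2.INTER_CUBIC))
E
```

```text
t 8.35 p [ 0.591 -0.015  0.076] o [179.965   0.037 -20.889] f [-2.781  7.929  2.783] tq [1.263 0.37  1.544] w 0.4513182014433175 j6 103.04059418639247
shift cm [-0.024  0.068  0.106] rot [  0.032   0.04  -10.889]
```

View pics/c_side.png

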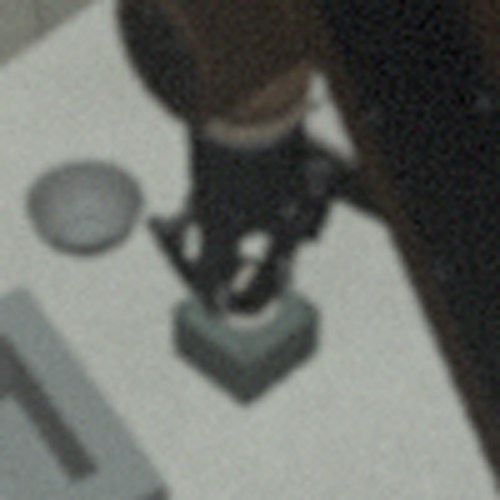

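Torque 1.5 N·m about z: the stop at 1.2 rad has been reached (gripper turned 71°, no slip). Release and rise.

Call:
apply_moves(
  moves=[
    [0,0,0,0,0,0.5,0],
    [0,0,0,0,0,0.5,1],
    [0,0,0,0,0,0.5,1],
    [0,0,0,0,0,0.5,1],
    [0,0,0,0,0,0.5,1],
  ],
)

```text
time_s: 8.9
ee_pos: [0.5919, -0.0164, 0.0761]
orientation: [180.0, -0.0, -21.6]
ft_force: [-0.4, 0.6, -0.2]
width: 1.0
```

Call:
apply_moves(
  moves=[
    [0,0,0,0,0,0,1],
    [0,0,-2,0,0,0,1],
    [0,0,-6,0,0,0,1],
    [0,0,-10,0,0,0,1],
    [0,0,-14,0,0,0,1],
  ],
)

```text
time_s: 9.4
ee_pos: [0.5915, -0.0162, 0.2176]
orientation: [180.0, 0.0, -21.5]
ft_force: [0.5, -0.3, -0.4]
width: 1.0
```

```bash
python3 go.py 0.6164 -0.2648 0.21 88.7
```

```text
t 9.4 p [ 0.592 -0.016  0.218] o [179.99    0.013 -21.547] f [ 0.481 -0.3   -0.432] tq [-0.045  0.018 -0.018] w 0.9999131325497185 j6 103.59006578168874
shift cm [11.443 22.208  0.761] rot [  -0.006    0.018 -110.247]
```

Call:
apply_moves(
  moves=[
    [2.3,4.4,0,0,0,-8.5,1],
    [4.6,8.8,0,0,0,-17,1],
    [6.9,13.2,0,0,0,-25.5,1],
    [9.1,17.6,0,0,0,-34,1],
    [11.4,22.2,0,0,0,-42.5,1],
  ],
)

```text
time_s: 9.9
ee_pos: [0.6157, -0.2622, 0.2162]
orientation: [180.0, -0.0, 20.9]
ft_force: [1.2, 0.3, 1.4]
width: 1.0
```

Call:
apply_moves(
  moves=[
    [0,0,0,0,0,-8.5,1],
    [0,0,0,0,0,-17,1],
    [0,0,0,0,0,-25.5,1],
    [0,0,0,0,0,-34,1],
    [0,0,0,0,0,-42.5,1],
  ],
)

```text
time_s: 10.4
ee_pos: [0.6158, -0.2602, 0.216]
orientation: [-180.0, 0.0, 63.4]
ft_force: [1.1, -0.2, 0.7]
width: 1.003
```

Call:
apply_moves(
  moves=[
    [0,0,2,0,0,-8.5,1],
    [0,0,4,0,0,-17,1],
    [0,0,6,0,0,-25.1,1],
    [0,0,6,0,0,-25.1,1],
  ],
)

```text
time_s: 10.8
ee_pos: [0.6149, -0.2597, 0.1536]
orientation: [-179.8, -0.1, 88.3]
ft_force: [-0.4, 0.5, -0.0]
width: 1.001
```

```bash
python3 go.py 0.6164 -0.2648 0.15 88.7
python3 - <<'E'
from h import *
for c,(a,b,e,f) in dict(side=(80,230,230,380),top=(150,260,230,390)).items():
    p,d=read_camera(c); np.save(f"d2_{c}.npy",d)
    cv2.imwrite(f"pics/d_{c}.png",cv2.resize(p[a:b,e:f],None,fx=4,fy=4,interpolation=cv2.INTER_CUBIC))
E
```

```text
t 10.8 p [ 0.615 -0.26   0.154] o [-179.775   -0.107   88.29 ] f [-0.444  0.501 -0.019] tq [ 0.029 -0.046  0.025] w 1.001239695015359 j6 -26.843313487863526
shift cm [-0.509  0.167  0.357] rot [-0.225 -0.108 -0.41 ]
```

View pics/d_side.png

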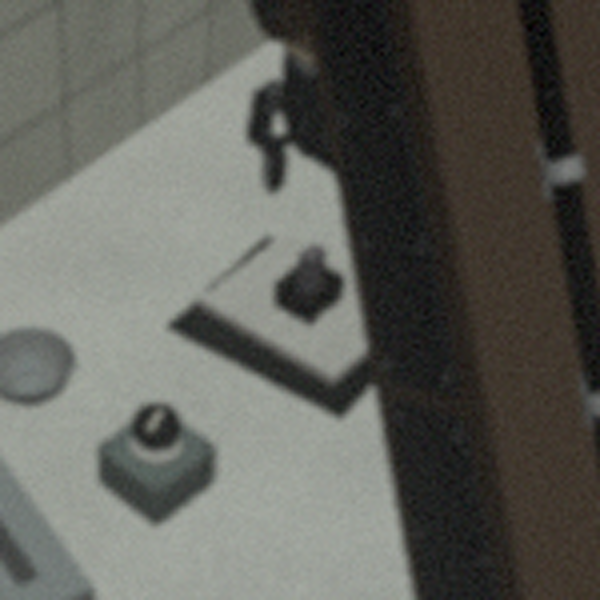

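View pics/d_top.png

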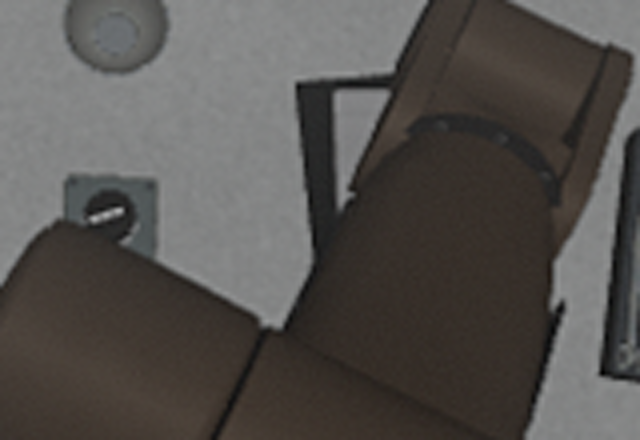

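Side crop: lid stem at crop (313,255), open finger above it; button up with stripe turned. Top crop: stripe now almost horizontal at crop (105,215), about 70° clockwise from the start. Refine the lid and bath yaw from the first top picture.

Run:
```python
from h import *
np.set_printoptions(precision=2,suppress=True)
from scipy.optimize import least_squares
# depth-free: project model rectangle edges & fit to gray gradient
for c in ["top","side"]:
    k=calibration(c)
    g=cv2.GaussianBlur(cv2.cvtColor(cv2.imread(f"p_{c}.png"),cv2.COLOR_BGR2GRAY),(0,0),.7).astype(np.float32)
    gx=cv2.Sobel(g,cv2.CV_32F,1,0);gy=cv2.Sobel(g,cv2.CV_32F,0,1)
    def fit(name,x,y,a,L,W,z,sides=(0,1,2,3)):
        def pts(q,dl):
            s=np.linspace(-.45,.45,60);P=[]
            for i in sides:
                if i==0:e=np.c_[s*L,0*s+W/2+dl]
                if i==1:e=np.c_[s*L,0*s-W/2-dl]
                if i==2:e=np.c_[0*s+L/2+dl,s*W]
                if i==3:e=np.c_[0*s-L/2-dl,s*W]
                P.append(e)
            P=np.concatenate(P);t=np.deg2rad(q[2])
            X=np.c_[P@np.array([[np.cos(t),np.sin(t)],[-np.sin(t),np.cos(t)]])+q[:2],np.full(len(P),z)]
            return cv2.projectPoints(X,k["rvec"],k["tvec"],k["camera_matrix"],None)[0].reshape(-1,2).astype(np.float32)
        def score(q):
            f=lambda d:cv2.remap(g,*[pts(q,d)[None,:,i] for i in (0,1)],cv2.INTER_LINEAR)[0]
            D=(f(.002)-f(-.002)).reshape(len(sides),-1).mean(1)
            return -np.abs(D).sum()
        from scipy.optimize import differential_evolution
        r=differential_evolution(score,[(x-.008,x+.008),(y-.008,y+.008),(a-4,a+4)],seed=1,tol=1e-6,maxiter=60)
        print(c,name,r.x[:2]*1000,r.x[2],r.fun)
    fit("lid",.617,-.266,-1.2,.163,.133,.029)
    fit("collar",.617,-.266,-1.2,.044,.052,.057)
    fit("stem",.617,-.266,-1.2,.016,.024,.092)
    fit("rim",.617,.207,-17.8,.190,.160,.105)
    fit("mouth",.617,.207,-17.8,.130,.100,.105)
    fit("button station",.591,-.015,-5,.075,.075,.05)
```

```text
top lid [ 617.24 -266.91] -0.5829965828423713 -157.60104370117188
top collar [ 614.31 -264.81] -1.5048932695855766 -130.6829071044922
top stem [ 622.97 -272.88] -3.703355453580751 -87.66101837158203
top rim [614.66 206.54] -18.021716301419723 -48.619644
top mouth [616.86 205.86] -18.013411732554328 -48.30949020385742
top button station [586.68 -15.58] -2.7741130800573632 -97.30813598632812
side lid [ 610.86 -258.95] -0.47647847944099997 -57.705745697021484
side collar [ 609.77 -263.61] 2.74170876753389 -48.099918365478516
side stem [ 609.   -261.13] 2.7932869639419824 -41.108821868896484
side rim [614.26 208.23] -18.234728294066823 -42.882896423339844
side mouth [614.37 208.8 ] -17.753697109620077 -36.45029
side button station [589.62 -13.36] -4.205439416121962 -52.2254753112793
```

Call:
apply_moves(
  moves=[
    [-0.5,0.15,0,0.2,0.1,-0.9,1],
    [-0.5,0.15,0.3,0.2,0.1,-0.9,1],
    [-0.5,0.15,0.3,0.2,0.1,-0.9,1],
    [-0.5,0.15,0.3,0.2,0.1,-0.9,1],
  ],
)

```text
time_s: 11.3
ee_pos: [0.6173, -0.2651, 0.1534]
orientation: [-179.8, -0.1, 89.0]
ft_force: [-0.3, -0.7, -1.3]
width: 1.001
```

```bash
python3 go.py 0.6164 -0.2645 0.082 89.1
```

```text
t 11.3 p [ 0.617 -0.265  0.153] o [-179.816   -0.09    89.033] f [-0.317 -0.727 -1.309] tq [-0.04  -0.023 -0.008] w 1.0014839509761801 j6 -27.901916576646258
shift cm [ 0.052 -0.064  7.139] rot [-0.184 -0.09  -0.067]
```

Call:
apply_moves(
  moves=[
    [0.05,-0.05,2.5,-0.2,-0.1,0,1],
    [0.05,-0.05,5,-0.2,-0.1,0,1],
    [0.05,-0.05,6.8,-0.2,-0.1,0,1],
    [0.05,-0.05,6.8,-0.2,-0.1,0,1],
    [0.05,-0.05,6.8,-0.2,-0.1,0,1],
  ],
)

```text
time_s: 11.8
ee_pos: [0.6167, -0.2645, 0.0856]
orientation: [180.0, 0.0, 89.1]
ft_force: [-0.4, -0.3, 0.5]
width: 1.002
```

```bash
python3 go.py 0.6164 -0.2645 0.082 89.1
```

```text
t 11.8 p [ 0.617 -0.265  0.086] o [179.992   0.007  89.068] f [-0.365 -0.253  0.494] tq [-0.066  0.024  0.045] w 1.0020359320273666 j6 -27.91745781400363
shift cm [ 0.004 -0.033  0.363] rot [ 0.008  0.007 -0.032]
```

Lower 3.5 mm more and take a look before closing.

Call:
apply_moves(
  moves=[
    [0,0,0.35,0,0,0,0.6],
    [0,0,0.35,0,0,0,0.4],
    [0,0,0.35,0,0,0,0.35],
    [0,0,0.35,0,0,0,0.35],
  ],
)

```text
time_s: 12.2
ee_pos: [0.6167, -0.2645, 0.0821]
orientation: [180.0, 0.0, 89.1]
ft_force: [0.1, -0.0, 0.5]
width: 0.357
```

```bash
python3 go.py 0.6164 -0.2645 0.082 89.1
python3 - <<'E'
from h import *
for c,(a,b,e,f) in dict(side=(100,200,250,350)).items():
    p,d=read_camera(c)
    cv2.imwrite(f"pics/e_{c}.png",cv2.resize(p[a:b,e:f],None,fx=6,fy=6,interpolation=cv2.INTER_CUBIC))
E
```

```text
t 12.2 p [ 0.617 -0.265  0.082] o [179.966   0.019  89.078] f [ 0.138 -0.034  0.54 ] tq [ 0.021  0.014 -0.036] w 0.3572212273109003 j6 -27.93035451231973
shift cm [ 0.001 -0.026  0.011] rot [ 0.034  0.019 -0.022]
```

View pics/e_side.png

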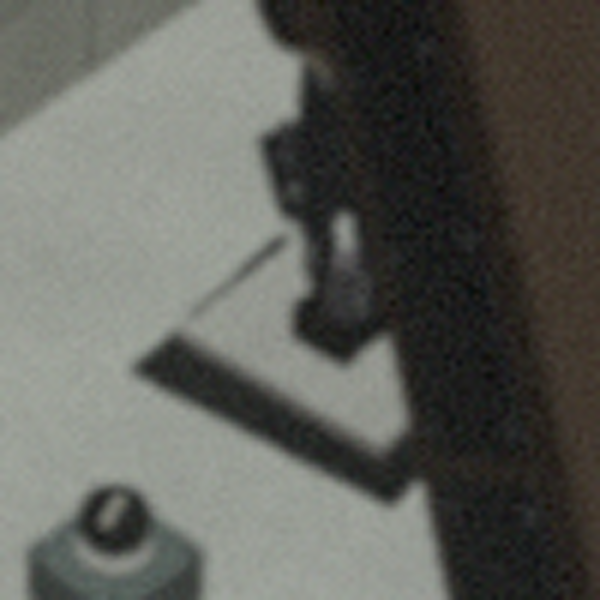

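The far finger stands next to the stem (crop 320–365, 215–320), the stem inside the jaws above the collar. Close.

Call:
apply_moves(
  moves=[
    [0,0,0,0,0,0,0],
    [0,0,0,0,0,0,0],
    [0,0,0,0,0,0,0],
    [0,0,0,0,0,0,0],
  ],
)

```text
time_s: 12.65
ee_pos: [0.6167, -0.2646, 0.082]
orientation: [180.0, 0.0, 89.1]
ft_force: [0.5, -0.5, 4.0]
width: 0.177
```

```bash
python3 go.py 0.6164 -0.2645 0.082 89.1
```

```text
t 12.65 p [ 0.617 -0.265  0.082] o [179.961   0.019  89.074] f [ 0.55  -0.471  4.003] tq [ 0.103 -0.028  0.009] w 0.17682145217064113 j6 -27.929735569767807
shift cm [ 0.007 -0.033 -0.001] rot [ 0.039  0.019 -0.026]
```

Call:
apply_moves(
  moves=[
    [0,0,-0.5,0,0,0,0],
    [0,0,-2,0,0,0,0],
    [0,0,-5,0,0,0,0],
    [0,0,-9,0,0,0,0],
    [0,0,-12,0,0,0,0],
  ],
)

```text
time_s: 13.15
ee_pos: [0.6165, -0.2645, 0.2045]
orientation: [179.9, 0.0, 89.1]
ft_force: [0.6, -0.3, -4.7]
width: 0.177
```

Call:
apply_moves(
  moves=[
    [0,0,-3,0,0,0,0],
    [0,0,-5,0,0,0,0],
    [0,0,-5,0,0,0,0],
  ],
)

```text
time_s: 13.45
ee_pos: [0.617, -0.2648, 0.2553]
orientation: [179.7, 0.1, 89.1]
ft_force: [0.7, 0.2, -4.7]
width: 0.178
```

```bash
python3 go.py 0.6167 0.2075 0.26 72
python3 - <<'E'
from h import *
for c,(a,b,e,f) in dict(side=(60,200,230,370),top=(130,270,270,410)).items():
    p,d=read_camera(c)
    cv2.imwrite(f"pics/f_{c}.png",cv2.resize(p[a:b,e:f],None,fx=4,fy=4,interpolation=cv2.INTER_CUBIC))
E
```

```text
t 13.45 p [ 0.617 -0.265  0.255] o [179.74    0.14   89.076] f [ 0.689  0.181 -4.68 ] tq [ 0.082 -0.034  0.001] w 0.17786931384844332 j6 -27.932152861596222
shift cm [47.218 -0.788 -0.585] rot [ 0.279  0.1   17.076]
```

View pics/f_side.png

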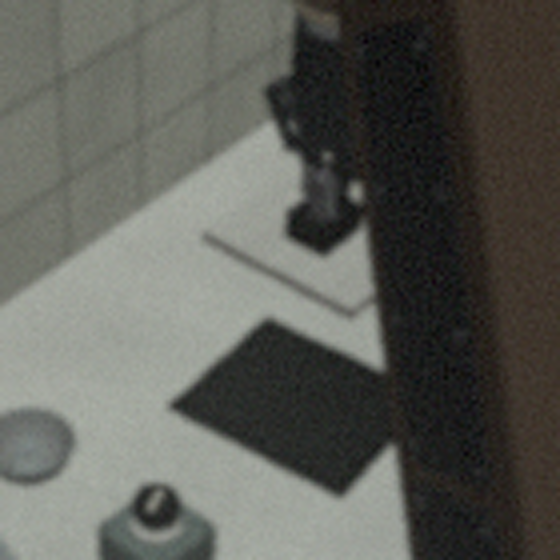

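View pics/f_top.png

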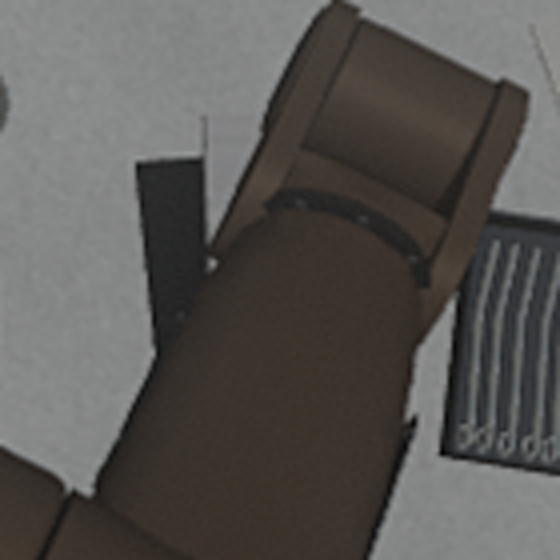

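Both lids hang level from the stem (side crop collar (325,222), pale plate edges around it), mat empty below; 4.7 N load. Carry to the bath.

Call:
apply_moves(
  moves=[
    [2,0,0,0,0,2,0],
    [5,-0.1,0,0,0,4,0],
    [9,-0.2,0,0,0,6,0],
    [13,-0.3,0,0,0,9,0],
    [17,-0.4,0,0,0,12,0],
  ],
)

```text
time_s: 14.05
ee_pos: [0.6144, -0.0929, 0.2498]
orientation: [-179.8, -0.0, 76.9]
ft_force: [1.5, 0.1, -4.3]
width: 0.174
```

```bash
python3 go.py 0.6167 0.2075 0.26 72
```

```text
t 14.05 p [ 0.614 -0.093  0.25 ] o [-179.821   -0.003   76.93 ] f [ 1.546  0.097 -4.329] tq [-0.005 -0.024  0.026] w 0.174146152202751 j6 -1.614985965428827
shift cm [29.315 -6.574 -1.002] rot [-0.179  0.005  4.93 ]
```

Call:
apply_moves(
  moves=[
    [4,-0.9,0,0,0,1,0],
    [8,-1.8,0,0,0,2,0],
    [12,-2.7,0,0,0,3,0],
    [16,-3.6,0,0,0,4,0],
    [20,-4.5,0,0,0,4.9,0],
  ],
)

```text
time_s: 14.55
ee_pos: [0.6153, 0.1121, 0.2498]
orientation: [-179.8, 0.1, 72.1]
ft_force: [0.0, -0.1, -6.1]
width: 0.177
```

```bash
python3 go.py 0.6167 0.2075 0.26 72
```

```text
t 14.55 p [0.615 0.112 0.25 ] o [-179.841    0.071   72.131] f [ 0.008 -0.082 -6.128] tq [-0.019 -0.102  0.01 ] w 0.17720734099082858 j6 22.1559672329641
shift cm [ 9.117 -2.795 -1.022] rot [-0.159  0.071  0.131]
```

Call:
apply_moves(
  moves=[
    [3.5,-1.1,0,0,0,0,0],
    [6.2,-2,0,0,0,0,0],
    [8,-2.5,0,0,0,0,0],
    [8.8,-2.7,0,0,0,0,0],
    [8.8,-2.7,0,0,0,0,0],
  ],
)

```text
time_s: 15.05
ee_pos: [0.6173, 0.2028, 0.2508]
orientation: [-179.9, 0.0, 72.2]
ft_force: [0.2, -0.4, -4.6]
width: 0.18
```

```bash
python3 go.py 0.6167 0.2075 0.20 72
```

```text
t 15.05 p [0.617 0.203 0.251] o [-179.947    0.045   72.222] f [ 0.208 -0.379 -4.593] tq [ 0.033 -0.014  0.015] w 0.18000726968365074 j6 30.157074647060366
shift cm [ 0.432 -0.193  5.08 ] rot [-0.053  0.045  0.222]
```

Call:
apply_moves(
  moves=[
    [0.45,-0.2,1.5,0,0,0.2,0],
    [0.45,-0.2,3.5,0,0,0.2,0],
    [0.45,-0.2,5,0,0,0.2,0],
    [0.45,-0.2,5,0,0,0.2,0],
    [0.45,-0.2,5,0,0,0.2,0],
  ],
)

```text
time_s: 15.55
ee_pos: [0.617, 0.2067, 0.2013]
orientation: [-180.0, 0.0, 71.9]
ft_force: [0.2, -0.5, -4.8]
width: 0.182
```

```bash
python3 go.py 0.6167 0.2075 0.20 72
python3 - <<'E'
from h import *
for c,(a,b,e,f) in dict(side=(120,280,150,310),top=(130,260,120,250)).items():
    p,d=read_camera(c); np.save(f"d3_{c}.npy",d);cv2.imwrite(f"p3_{c}.png",p)
    cv2.imwrite(f"pics/g_{c}.png",cv2.resize(p[a:b,e:f],None,fx=3.7,fy=3.7,interpolation=cv2.INTER_CUBIC))
E
```

```text
t 15.55 p [0.617 0.207 0.201] o [-179.969    0.029   71.911] f [ 0.233 -0.463 -4.797] tq [ 0.036 -0.011 -0.007] w 0.18194223017801095 j6 30.806357474966333
shift cm [ 0.069 -0.05   0.127] rot [-0.031  0.029 -0.089]
```

View pics/g_side.png

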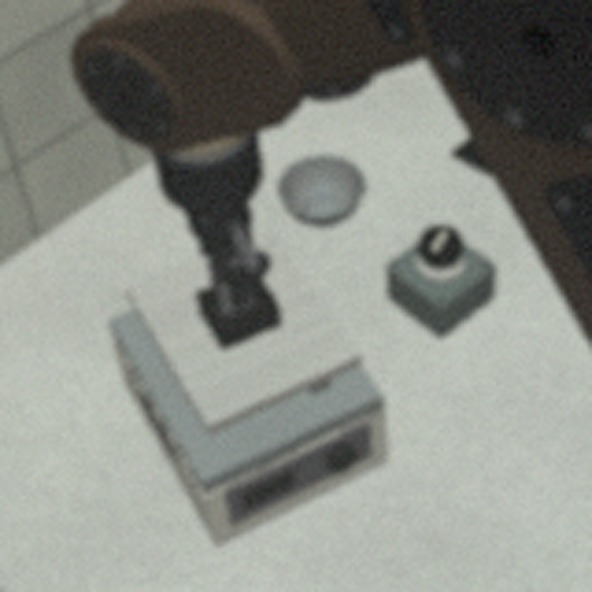

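View pics/g_top.png

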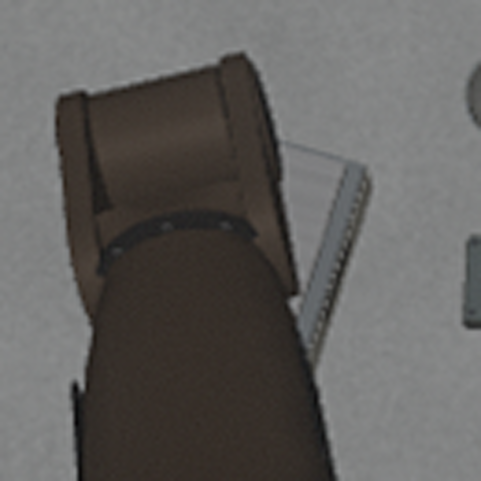

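```bash
cat > edges.py <<'E'
from h import *
np.set_printoptions(precision=1,suppress=True)
def scan(c,g,cx,cy,a,L,W,z,axis,sgn,span,rng=.012):
    k=calibration(c);t=np.deg2rad(a);ex=np.array([np.cos(t),np.sin(t)]);ey=np.array([-ex[1],ex[0]])
    half=(L if axis==0 else W)/2; n=(ex if axis==0 else ey); al=(ey if axis==0 else ex)
    s=np.linspace(span[0],span[1],60); offs=np.arange(-rng,rng,.0005);v=[]
    for o in offs:
        X=np.array([cx,cy])+n*sgn*(half)+n*o+s[:,None]*al
        q=cv2.projectPoints(np.c_[X,np.full(60,z)],k["rvec"],k["tvec"],k["camera_matrix"],None)[0].reshape(-1,2).astype(np.float32)
        v.append(cv2.remap(g,q[None,:,0],q[None,:,1],cv2.INTER_LINEAR)[0].mean())
    d=np.gradient(cv2.GaussianBlur(np.array(v)[None],(0,0),2)[0])
    i=np.argmax(abs(d)); 
    if 0<i<len(d)-1:
        y=abs(d[i-1:i+2]); sh=(y[0]-y[2])/(2*(y[0]-2*y[1]+y[2])+1e-9)
    else: sh=0
    return (offs[i]+sh*.0005)*1000,d[i]
E
python3 - <<'E'
from edges import *
c="side"; cx,cy=.617,.207
for a in (-18,):
  g0=cv2.GaussianBlur(cv2.imread("p_side.png",0),(0,0),.8).astype(np.float32)
  g3=cv2.GaussianBlur(cv2.imread("p3_side.png",0),(0,0),.8).astype(np.float32)
  for ax in (0,1):
    for sg in (-1,1):
      h=.07 if ax==0 else .08
      for sp in ((-.06,.0),(0,.06),(-.06,.06)):
        print(ax,sg,sp,"rim0",scan(c,g0,cx,cy,a,.19,.16,.105,ax,sg,sp),"lid",scan(c,g3,cx,cy,a,.163,.133,.148,ax,sg,sp))
E
```

```text
0 -1 (-0.06, 0.0) rim0 (np.float64(-2.360424708458587), np.float32(1.5507584)) lid (np.float64(-1.9806784016982333), np.float32(2.811226))
0 -1 (0, 0.06) rim0 (np.float64(-2.6538196083856667), np.float32(1.5981979)) lid (np.float64(-1.3955303235561496), np.float32(2.6196747))
0 -1 (-0.06, 0.06) rim0 (np.float64(-2.5043926083890176), np.float32(1.5747299)) lid (np.float64(-1.6608198799658476), np.float32(2.7054825))
0 1 (-0.06, 0.0) rim0 (np.float64(-3.176338508026667), np.float32(1.2944832)) lid (np.float64(-3.8744155745953255), np.float32(-0.60377884))
0 1 (0, 0.06) rim0 (np.float64(-3.850384061573998), np.float32(1.2193718)) lid (np.float64(-2.7967171220807283), np.float32(0.24237823))
0 1 (-0.06, 0.06) rim0 (np.float64(-3.5338918544002738), np.float32(1.2522011)) lid (np.float64(-4.90128201170591), np.float32(-0.18530273))
1 -1 (-0.06, 0.0) rim0 (np.float64(0.8819148822804095), np.float32(-1.5774345)) lid (np.float64(-2.5983466452453206), np.float32(-0.3117752))
1 -1 (0, 0.06) rim0 (np.float64(1.4808154479978957), np.float32(-1.5814362)) lid (np.float64(9.62507353676485), np.float32(-0.91728973))
1 -1 (-0.06, 0.06) rim0 (np.float64(1.209570323931996), np.float32(-1.5729141)) lid (np.float64(9.569847184931879), np.float32(-0.4685974))
1 1 (-0.06, 0.0) rim0 (np.float64(9.938401582767275), np.float32(1.6473122)) lid (np.float64(-4.408805773884517), np.float32(-2.3647308))
1 1 (0, 0.06) rim0 (np.float64(9.543899341108064), np.float32(1.6071167)) lid (np.float64(-4.876745161600405), np.float32(-2.0491562))
1 1 (-0.06, 0.06) rim0 (np.float64(9.808258391567525), np.float32(1.6013947)) lid (np.float64(-4.647717888467008), np.float32(-2.1917953))
```

Run:
```python
from edges import *
cx,cy=.617,.207;a=-18
def G(f): return cv2.GaussianBlur(cv2.imread(f,0),(0,0),.8).astype(np.float32)
g0,g3=G("p_side.png"),G("p3_side.png")
for nm,g in (("p0",g0),("p3",g3)):
  print(nm,"side rim +y",scan("side",g,cx,cy,a,.19,.16,.105,1,1,(-.08,.08),.006), "-x",scan("side",g,cx,cy,a,.19,.16,.105,0,-1,(-.06,.06),.006))
print("mouth0 side", [scan("side",g0,cx,cy,a,.13,.10,.105,ax,s,(-.04,.04),.007) for ax,s in ((0,-1),(0,1),(1,-1),(1,1))])
t0,t3=G("p_top.png"),G("p3_top.png")
print("top rim0", [scan("top",t0,cx,cy,a,.19,.16,.105,ax,s,(-.06,.06),.007) for ax,s in ((0,-1),(0,1),(1,-1),(1,1))])
print("top mouth0", [scan("top",t0,cx,cy,a,.13,.10,.105,ax,s,(-.04,.04),.007) for ax,s in ((0,-1),(0,1),(1,-1),(1,1))])
print("top p3 lid -y",[scan("top",t3,cx,cy,a,.163,.133,.148,1,-1,sp,.009) for sp in ((.0,.04),(.03,.07),(0,.07))], "+x",scan("top",t3,cx,cy,a,.163,.133,.148,0,1,(-.06,-.03),.009))
print("top p3 rim -y",scan("top",t3,cx,cy,a,.19,.16,.105,1,-1,(0,.07),.007),"p0 same span",scan("top",t0,cx,cy,a,.19,.16,.105,1,-1,(0,.07),.007))
# depth
for c in ("side","top"):
  X=cloud(c,np.load(f"d3_{c}.npy")); t=np.deg2rad(a);ex=np.array([np.cos(t),np.sin(t)]);ey=np.array([-ex[1],ex[0]])
  q=X[...,:2]-[cx,cy];u=q@ex;v=q@ey
  m=(X[...,2]>.138)&(X[...,2]<.156)&(abs(u)<.11)&(abs(v)<.1)
  print(c,"lid depth n",m.sum(),"u",np.percentile(u[m],[1,99])*1000,"v",np.percentile(v[m],[1,99])*1000,"z",np.median(X[...,2][m]))
```

```text
p0 side rim +y (np.float64(-1.0270780892606084), np.float32(-0.84365845)) -x (np.float64(-2.4750209317426166), np.float32(1.5741539))
p3 side rim +y (np.float64(-1.1261618454009252), np.float32(-1.0558014)) -x (np.float64(-2.443401966447706), np.float32(2.0391006))
mouth0 side [(np.float64(-1.5509950441482991), np.float32(-0.1314621)), (np.float64(-3.309021333931017), np.float32(1.4268494)), (np.float64(1.4042068375274475), np.float32(-2.0885773)), (np.float64(0.730620193178759), np.float32(0.6691055))]
top rim0 [(np.float64(-2.896893517870925), np.float32(1.9415588)), (np.float64(0.45953141478820986), np.float32(1.5387192)), (np.float64(-2.0998848699964627), np.float32(1.3466263)), (np.float64(-0.977475130435783), np.float32(1.7020073))]
top mouth0 [(np.float64(0.5549535689060512), np.float32(-0.072265625)), (np.float64(-0.006614276571787446), np.float32(2.6432571)), (np.float64(0.3675468232249776), np.float32(0.053272247)), (np.float64(-1.2593608568422545), np.float32(2.7871284))]
top p3 lid -y [(np.float64(-3.6823843485908525), np.float32(2.0267258)), (np.float64(-3.30906158452853), np.float32(2.013153)), (np.float64(-3.49252319321385), np.float32(2.02314))] +x (np.float64(5.8181520932121344), np.float32(1.2110367))
top p3 rim -y (np.float64(-2.3783524715690914), np.float32(1.3379974)) p0 same span (np.float64(-1.7994754958199382), np.float32(1.1986847))
side lid depth n 1568 u [-84.1  78.1] v [-67.8  64.1] z 0.1467073352002209
top lid depth n 413 u [-42.1  82.8] v [-72.4 -20.8] z 0.14862162216708968
```

Call:
apply_moves(
  moves=[
    [0.1,0,0.6,0,0,0,0],
    [0.25,0,1.2,0,0,0,0],
    [0.25,0,1.6,0,0,0,0],
    [0.25,0,1.6,0,0,0,0],
  ],
)

```text
time_s: 16.05
ee_pos: [0.6173, 0.2099, 0.1848]
orientation: [-179.9, 0.0, 72.0]
ft_force: [-0.7, -0.2, -4.9]
width: 0.175
```

```bash
python3 go.py 0.6175 0.2095 0.18 72
python3 - <<'E'
from edges import *
cx,cy=.617,.207;a=-18
o=robot.get_obs();zl=o["ee_pos"][2]-.053
P={}
for c,(a_,b,e,f) in dict(side=(150,270,170,270),top=(140,250,130,240)).items():
    p,d=read_camera(c); np.save(f"d4_{c}.npy",d);cv2.imwrite(f"p4_{c}.png",p)
    P[c]=cv2.GaussianBlur(cv2.cvtColor(p,cv2.COLOR_BGR2GRAY),(0,0),.8).astype(np.float32)
    cv2.imwrite(f"pics/i_{c}.png",cv2.resize(p[a_:b,e:f],None,fx=5,fy=5,interpolation=cv2.INTER_CUBIC))
for z in (zl,zl-.011):
  print(z)
  for ax,sg in ((0,-1),(1,1)): print("side lid",ax,sg,[scan("side",P["side"],cx,cy,a,.163,.133,z,ax,sg,sp,.009) for sp in ((-.06,0),(0,.06))])
  print("top lid -y",scan("top",P["top"],cx,cy,a,.163,.133,z,1,-1,(0,.07),.009))
E
```

```text
t 16.05 p [0.617 0.21  0.185] o [-179.942    0.041   71.985] f [-0.733 -0.2   -4.933] tq [-0.013  0.027 -0.042] w 0.17511985651218775 j6 30.996801227009566
shift cm [-0.031  0.028  0.476] rot [-0.058  0.041 -0.016]
0.1317633551442645
side lid 0 -1 [(np.float64(-2.333117355592542), np.float32(2.6265335)), (np.float64(-2.3222291324054756), np.float32(2.5844421))]
side lid 1 1 [(np.float64(-1.3398208845173867), np.float32(-2.3078384)), (np.float64(-1.4764400381536615), np.float32(-2.1312866))]
top lid -y (np.float64(-0.563587511249344), np.float32(2.0464516))
0.12076335514426449
side lid 0 -1 [(np.float64(5.229136960115297), np.float32(2.5640945)), (np.float64(5.291996713611311), np.float32(2.5425186))]
side lid 1 1 [(np.float64(-3.298419885337347), np.float32(-2.2560196)), (np.float64(-3.496423803167994), np.float32(-2.1282196))]
top lid -y (np.float64(1.0508747871208566), np.float32(2.0369568))
```

View pics/i_side.png

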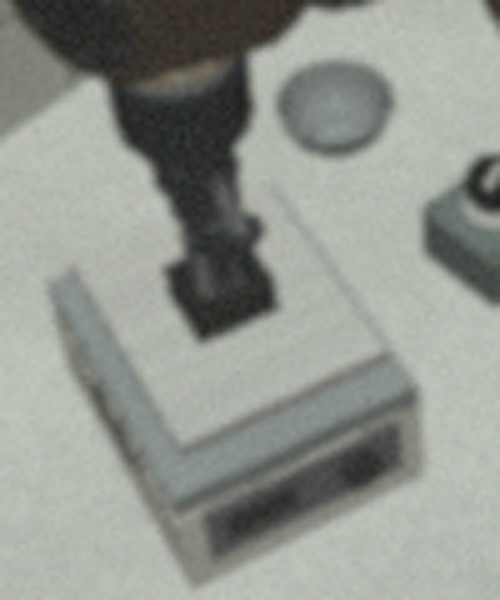

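View pics/i_top.png

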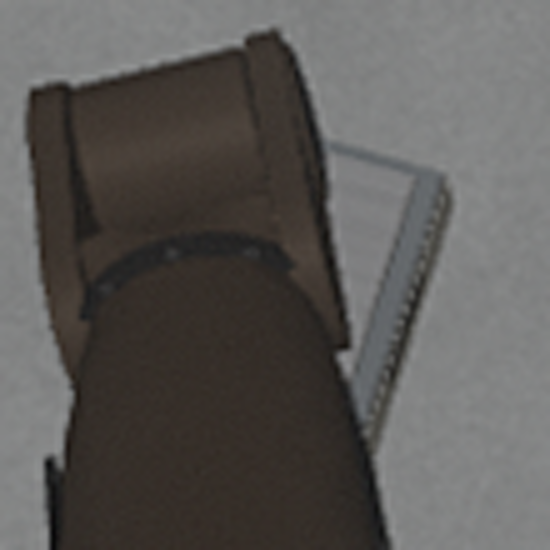

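Side crop: lid corner edge (183,445) parallel to rim, margins of rim even; both cameras average to about centred (−2 / +1 mm). Lower gently.

Call:
apply_moves(
  moves=[
    [0,0,0.2,0,0,0,0],
    [0,0,0.4,0,0,0,0],
    [0,0,0.6,0,0,0,0],
    [0,0,0.8,0,0,0,0],
    [0,0,0.8,0,0,0,0],
  ],
)

```text
time_s: 16.65
ee_pos: [0.6175, 0.2098, 0.1773]
orientation: [-180.0, 0.0, 72.0]
ft_force: [0.2, -0.3, -4.6]
width: 0.175
```

```bash
python3 go.py 0.6175 0.2095 0.171 72
```

```text
t 16.65 p [0.618 0.21  0.177] o [-179.979    0.016   71.975] f [ 0.238 -0.28  -4.574] tq [-0.019 -0.022  0.015] w 0.17528224102073464 j6 30.99741212641476
shift cm [-0.032  0.01   0.628] rot [-0.021  0.016 -0.025]
```

No contact at 4 mm below rim-contact height: the lip is entering. Continue.

Call:
apply_moves(
  moves=[
    [0,0,0.2,0,0,0,0],
    [0,0,0.4,0,0,0,0],
    [0,0,0.55,0,0,0,0],
    [0,0,0.55,0,0,0,0],
  ],
)

```text
time_s: 17.05
ee_pos: [0.6175, 0.2098, 0.1718]
orientation: [-180.0, 0.0, 72.0]
ft_force: [1.1, 0.1, -5.1]
width: 0.181
```

```bash
python3 go.py 0.6175 0.2095 0.171 72
```

```text
t 17.05 p [0.618 0.21  0.172] o [-179.983    0.014   71.973] f [ 1.075  0.059 -5.14 ] tq [ 0.059  0.032 -0.035] w 0.18107087713400272 j6 30.997580042011652
shift cm [-0.031  0.007  0.083] rot [-0.017  0.014 -0.027]
```

Call:
apply_moves(
  moves=[
    [0,0,0.08,0,0,0,0],
    [0,0,0.12,0,0,0,0],
    [0,0,0.12,0,0,0,0],
  ],
)

```text
time_s: 17.35
ee_pos: [0.6176, 0.2099, 0.171]
orientation: [180.0, -0.0, 72.0]
ft_force: [0.8, -0.4, -3.5]
width: 0.177
```

```bash
python3 go.py 0.6175 0.2095 0.171 72
```

```text
t 17.35 p [0.618 0.21  0.171] o [179.992  -0.001  71.979] f [ 0.751 -0.405 -3.529] tq [ 0.014  0.044 -0.027] w 0.17716178111505038 j6 30.99491760035702
shift cm [-0.04   0.    -0.003] rot [ 0.008 -0.001 -0.021]
```

Call:
apply_moves(
  moves=[
    [0,0,0.05,0,0,0,0],
    [0,0,0.08,0,0,0,0],
    [0,0,0.08,0,0,0,0],
  ],
)

```text
time_s: 17.65
ee_pos: [0.6177, 0.2099, 0.171]
orientation: [180.0, -0.0, 72.0]
ft_force: [-3.5, 0.4, 4.7]
width: 0.175
```

```bash
python3 go.py 0.6175 0.2095 0.171 72
```

```text
t 17.65 p [0.618 0.21  0.171] o [179.959  -0.018  71.977] f [-3.536  0.413  4.663] tq [-0.144  0.683  0.016] w 0.1751560582820891 j6 30.998084145102382
shift cm [-0.041 -0.003 -0.004] rot [ 0.041 -0.018 -0.023]
```

Seated firmly at the predicted 0.171. Let go.

Call:
apply_moves(
  moves=[
    [0,0,-0.1,0,0,0,1],
    [0,0,-0.1,0,0,0,1],
    [0,0,-0.1,0,0,0,1],
    [0,0,-0.1,0,0,0,1],
    [0,0,-0.1,0,0,0,1],
  ],
)

```text
time_s: 18.15
ee_pos: [0.6176, 0.2099, 0.1711]
orientation: [180.0, 0.0, 72.0]
ft_force: [-0.6, -0.4, 0.3]
width: 0.992
```

```bash
python3 go.py 0.6175 0.2095 0.144 72;python3 - <<'E'
from edges import *
cx,cy=.617,.207;a=-18
p,d=read_camera("side");cv2.imwrite("p5_side.png",p);np.save("d5_side.npy",d)
g=cv2.GaussianBlur(cv2.cvtColor(p,cv2.COLOR_BGR2GRAY),(0,0),.8).astype(np.float32)
for ax,sg in ((0,-1),(1,1)): print("side lid",ax,sg,[scan("side",g,cx,cy,a,.163,.133,.118,ax,sg,sp,.009) for sp in ((-.06,0),(0,.06))])
cv2.imwrite(f"pics/j_side.png",cv2.resize(p[150:270,170:270],None,fx=5,fy=5,interpolation=cv2.INTER_CUBIC))
E
```

```text
t 18.15 p [0.618 0.21  0.171] o [179.995   0.001  71.976] f [-0.554 -0.449  0.296] tq [0.018 0.017 0.011] w 0.9921948569585215 j6 30.99769879273903
shift cm [-0.04  -0.002  2.708] rot [ 0.005  0.001 -0.024]
side lid 0 -1 [(np.float64(-1.8892343501211075), np.float32(2.5890121)), (np.float64(-1.8245370370568639), np.float32(2.5667953))]
side lid 1 1 [(np.float64(-0.9767553690617128), np.float32(-2.2245407)), (np.float64(-1.3643009603256286), np.float32(-2.0916138))]
```

View pics/j_side.png

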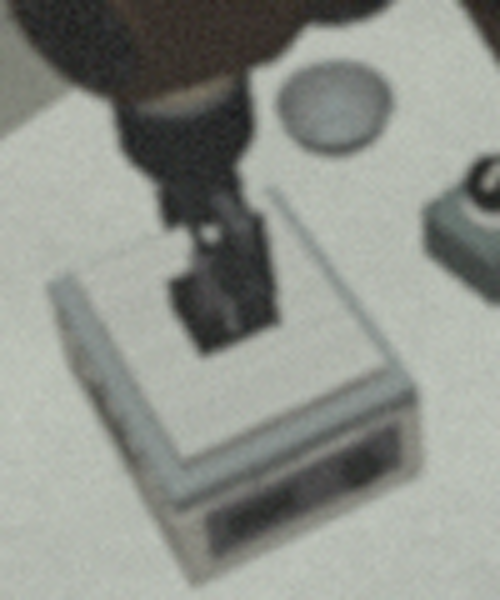

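Lid pair sits evenly on the rim (side crop corner (183,462), rim strip all round), jaws open round the stem. Descend to the collar.

Call:
apply_moves(
  moves=[
    [0,0,0.6,0,0,0,1],
    [0,0,1.4,0,0,0,1],
    [0,0,2.2,0,0,0,1],
    [0,0,2.75,0,0,0,1],
    [0,0,2.75,0,0,0,1],
  ],
)

```text
time_s: 18.7
ee_pos: [0.6172, 0.2098, 0.1424]
orientation: [-179.9, 0.1, 72.0]
ft_force: [0.6, 0.5, -0.0]
width: 0.999
```

```bash
python3 go.py 0.6175 0.2095 0.143 72
```

```text
t 18.7 p [0.617 0.21  0.142] o [-179.914    0.057   71.975] f [ 0.61   0.495 -0.035] tq [0.019 0.001 0.008] w 0.9985202004331829 j6 30.997192149361485
shift cm [-0.017  0.032 -0.065] rot [-0.086  0.057 -0.025]
```

Call:
apply_moves(
  moves=[
    [0,0,0,0,0,0,0.56],
    [0,0,0,0,0,0,0.5],
    [0,0,0,0,0,0,0.4],
    [0,0,0,0,0,0,0],
    [0,0,0,0,0,0,0],
  ],
)

```text
time_s: 19.2
ee_pos: [0.6178, 0.2099, 0.1442]
orientation: [179.9, -0.0, 72.0]
ft_force: [-0.3, 1.0, 5.2]
width: 0.498
```

```bash
python3 go.py 0.6175 0.2095 0.243 72
```

```text
t 19.2 p [0.618 0.21  0.144] o [179.948  -0.029  71.974] f [-0.349  0.976  5.196] tq [-0.026  0.221 -0.03 ] w 0.4980797662083498 j6 30.997160365210867
shift cm [-0.045 -0.011 -9.878] rot [ 0.052 -0.029 -0.026]
```

Call:
apply_moves(
  moves=[
    [0,0,-0.3,0,0,0,0],
    [0,0,-0.7,0,0,0,0],
    [0,0,-1.2,0,0,0,0],
    [0,0,-1.8,0,0,0,0],
    [0,0,-1.8,0,0,0,0],
  ],
)

```text
time_s: 19.7
ee_pos: [0.6179, 0.21, 0.1627]
orientation: [179.9, -0.0, 72.0]
ft_force: [0.6, 0.2, -2.4]
width: 0.504
```

```bash
python3 go.py 0.6175 0.2095 0.243 72;python3 - <<'E'
from edges import *
p,d=read_camera("side")
cv2.imwrite(f"pics/k_side.png",cv2.resize(p[150:270,170:270],None,fx=5,fy=5,interpolation=cv2.INTER_CUBIC))
E
```

```text
t 19.7 p [0.618 0.21  0.163] o [179.925  -0.04   71.978] f [ 0.62   0.191 -2.42 ] tq [ 0.033 -0.028 -0.026] w 0.5042456096559533 j6 30.998162394766574
shift cm [-0.052 -0.017 -8.035] rot [ 0.075 -0.04  -0.022]
```

View pics/k_side.png

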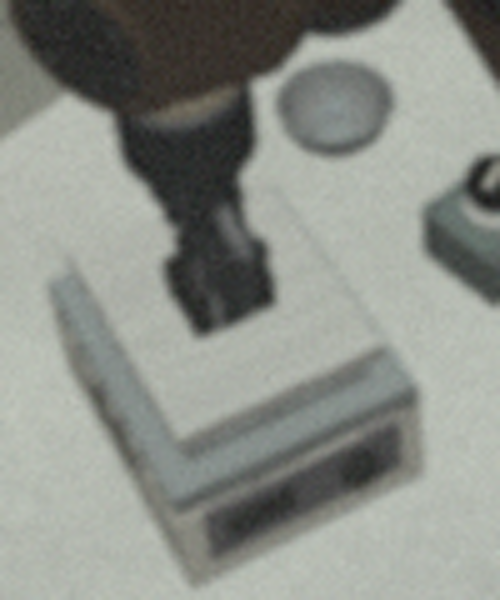

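Load 2.4 N (only the outer lid); the side crop shows it risen level with a darker gap appearing below. Continue straight up.

Call:
apply_moves(
  moves=[
    [0,0,-1.2,0,0,0,0],
    [0,0,-3,0,0,0,0],
    [0,0,-5,0,0,0,0],
    [0,0,-7,0,0,0,0],
    [0,0,-8.1,0,0,0,0],
  ],
)

```text
time_s: 20.25
ee_pos: [0.6179, 0.21, 0.2449]
orientation: [179.9, -0.1, 72.0]
ft_force: [0.4, -0.2, -2.2]
width: 0.503
```

Call:
apply_moves(
  moves=[
    [0,0,0,0,0,0,0],
    [0,0,0,0,0,0,0],
    [0,0,0,0,0,0,0],
    [0,0,0,0,0,0,0],
  ],
)

```text
time_s: 20.65
ee_pos: [0.6174, 0.2098, 0.2416]
orientation: [-179.9, 0.0, 72.0]
ft_force: [-0.0, 0.2, -2.2]
width: 0.499
```

```bash
python3 go.py 0.6175 0.2095 0.244 72;python3 - <<'E'
from edges import *
for c in ("side","top"):
    p,d=read_camera(c);np.save(f"d6_{c}.npy",d);cv2.imwrite(f"pics/l_{c}full.png",p)
    if c=="side": cv2.imwrite(f"pics/l_side.png",cv2.resize(p[120:270,150:300],None,fx=4,fy=4,interpolation=cv2.INTER_CUBIC))
X=cloud("side",np.load("d6_side.npy"))
t=np.deg2rad(-18);q=X[...,:2]-[.617,.207];u=q@[np.cos(t),np.sin(t)];v=q@[-np.sin(t),np.cos(t)]
for n,lo,hi in (("outer",.205,.235),("inner plate",.109,.125),("stem",.14,.19)):
    m=(X[...,2]>lo)&(X[...,2]<hi)&(abs(u)<.1)&(abs(v)<.085)
    if m.sum()>10:
        A=np.c_[u[m],v[m],np.ones(m.sum())];s=np.linalg.lstsq(A,X[...,2][m],rcond=None)[0]
        print(n,m.sum(),"z0",s[2],"tilt deg",np.rad2deg(s[:2]),np.percentile(u[m],[1,99])*1000,np.percentile(v[m],[1,99])*1000)
E
```

```text
t 20.65 p [0.617 0.21  0.242] o [-179.928    0.048   71.973] f [-0.028  0.219 -2.163] tq [ 0.038 -0.023  0.035] w 0.4991534104027776 j6 30.99786723928449
shift cm [-0.025  0.018 -0.236] rot [-0.072  0.048 -0.027]
outer 1692 z0 0.21436166872892043 tilt deg [ 0.2 -0.1] [-84.2  77.2] [-64.6  67.1]
inner plate 771 z0 0.11165942323964924 tilt deg [-0.1  0. ] [-77.  66.] [-54.9  63.1]
```

View pics/l_side.png

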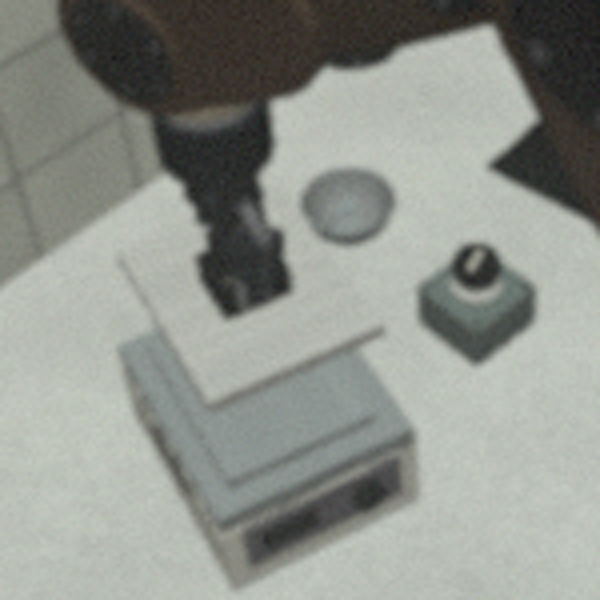

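View pics/l_topfull.png

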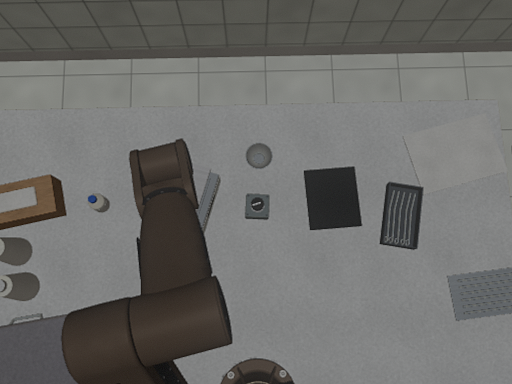

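Side crop: outer lid held level above (corner (215,403)), inner lid flat and parallel in the bath (corner (230,485)), button up. Top: mat empty at (332,198), bottle, bowl and basket unmoved.

```bash
python3 -c "
from rig import robot
robot.close_job(); o=robot.get_obs(); print(o['time_s'],o['ee_pos'],o['ft_force'],o['width'])"
```

```text
the job is handed in; nothing more can be done
the job is handed in; nothing more can be done
```

The job is done and handed in at about 20.7 s of the 72 s limit.

- **Stop button:** I pressed it until it bottomed out (19 N, 8 mm down) and it sprang back up. I then gripped the head and turned it clockwise about 71° until the stop showed as a 1.5 N·m torque. The stripe on top has turned to match, and the button is up.
- **Placing the lids:** I lifted both by the stem (4.7 N load). The lip entered the tank mouth without touching the rim, and the pair seated at the predicted height of 0.171 m. Then I let go.
- **Lifting the outer lid:** I gripped it by the collar and lifted it straight up. The load was 2.2–2.4 N, so only the outer lid came up. I am still holding it, about 98 mm above where it lay and level to 0.2° by depth.
- **Inner lid:** its plate is level to 0.1° and at seated height.
- **Bystanders:** the bottle, bowl and basket look unmoved in the last top picture, checked by eye.

**Disagreements:** the two cameras differed by about 5–7 mm in y. I used the average, which the button grip confirmed. Just before the lids went in, the cameras put them −2 mm and +1 mm off centre, within the 3 mm play.

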